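Pack the closed samples into the bench carrier

TASK

Pack the four closed samples standing about the bench (wide jar, slim bottle, square bottle, slide box) into the steel carrier, each upright and fully down in the pocket cut to its own shape and size. Keep them upright on the way, and leave the open, uncapped jar and bottle standing where they are.

Things in the scene. Friction and masses are not known exactly. Their poses are not given: they have to be found in the camera images.
- jar_closed: Wide round jar, white plastic with its grey ribbed screw cap on: straight-sided, 56 mm across, 58 mm tall, 80 to 170 g. Origin: centre of its underside; z up.
- bottle_closed: Slim round bottle, white plastic with its grey ribbed screw cap on: straight-sided, 32 mm across, 80 mm tall, 40 to 85 g. Origin: centre of its underside; z up.
- square_bottle: Square bottle, white plastic with a grey round screw cap on: solid to the touch as a block 44 by 44 mm, 66 mm tall, its sides along its x and y; 75 to 155 g. Origin: centre of its underside; z up.
- slide_box: Oblong microscope-slide box standing upright, white plastic with its grey lid on: 26 mm along its x, 58 mm along its y, 72 mm tall, 55 to 115 g. Origin: centre of its underside; z up.
- jar_open: Look-alike: the same white wide jar without its cap, an open empty pot 56 mm across and 54 mm tall. Origin: centre of its underside; z up.
- bottle_open: Look-alike: the same white slim bottle without its cap, an open empty tube 32 mm across and 76 mm tall. Origin: centre of its underside; z up.
- pocket_wide: Large round pocket, 72 mm across, for the wide jar, 16 mm deep, in a white insert 84 mm square, black floor. Four inserts, in any order, are fixed in a row (pitch 86) on a steel tray, 94 by 354 mm, rim 22 mm above the table. Origin: centre of the insert's underside, 4 mm below the pocket floor; floor 8 mm, insert's top 24 mm above the table. z up, y along the row, x across it.
- pocket_slim: Small round pocket, 48 mm across, for the slim bottle, 16 mm deep, in a white insert 84 mm square, black floor. Four inserts, in any order, are fixed in a row (pitch 86) on a steel tray, 94 by 354 mm, rim 22 mm above the table. Origin: centre of the insert's underside, 4 mm below the pocket floor; floor 8 mm, insert's top 24 mm above the table. z up, y along the row, x across it.
- pocket_square: Square pocket, 60 by 60 mm, for the square bottle, 16 mm deep, in a white insert 84 mm square, black floor. Four inserts, in any order, are fixed in a row (pitch 86) on a steel tray, 94 by 354 mm, rim 22 mm above the table. Origin: centre of the insert's underside, 4 mm below the pocket floor; floor 8 mm, insert's top 24 mm above the table. z up, y along the row, x across it.
- pocket_oblong: Oblong pocket, 42 mm (x) by 73.5 mm (y), for the slide box, 16 mm deep, in a white insert 84 mm square, black floor. Four inserts, in any order, are fixed in a row (pitch 86) on a steel tray, 94 by 354 mm, rim 22 mm above the table. Origin: centre of the insert's underside, 4 mm below the pocket floor; floor 8 mm, insert's top 24 mm above the table. z up, y along the row, x across it.

How it is judged:
By the outcome, as a careful person would: the job done as asked, in the order asked, and still so for the second after the job is handed in, with the robot touching nothing.
It also fails if it takes over 96 s, if anything falls off the work surface, if the arm or the gripper's body presses on something with over 40 N, if the wrist force passes 120 N, or if a joint passes its speed limit or range.

ROBOT

A 7-joint arm with a two-finger parallel gripper is mounted at the origin on the work surface. World frame = base frame: x ahead of the robot, y to its left, z up, the work surface at z = 0. Lengths are in mm, angles in rad, forces in N, time in s.
With the tool pointing down it reaches from about 400 to 875 mm from the base axis. Payload 4.4 kg.
Tool frame: the origin (TCP) lies midway between the tips of the shut fingers; the grasp point (between the pads) lies 19 mm behind it; z points along the fingers, y is the line along which they close (so a half turn about z gives the same grasp; the last joint's range is limited). The gripper opens to 85 mm and grips with 20 to 120 N. Pads are 22 mm wide; open, the fingers measure 114 mm over their backs; the gripper's body (76 mm by 85 mm) begins 54 mm behind the grasp point. The pads swing forward as they close: fully open they stand 13 mm farther back than shut.
Start: joints at [-1.188, 0.628, 0.038, 1.517, -0.027, 0.996, -0.02], TCP at [282.003, 585.655, 198.313] pointing down, gripper open.
Joint ranges: [-3.06, 3.06], [-0.37, 2.12], [-1.25, 1.32], [0.18, 2.47], [-1.1, 4.24], [0.23, 1.98], [-2.94, 2.94]. Speed limits (rad/s): [2.57, 2.57, 3.14, 3.14, 3.14, 3.14, 3.14].

INTERFACE

Orientations are given as [roll, pitch, yaw] about the fixed x, y, z axes, in that order (R = Rz(yaw) Ry(pitch) Rx(roll)).
In Python, from cell import ctrl gives the robot as it stands. The module is installed in compiled form; this text tells all that it offers.
- The arm moves only by the tool step_arm, never from a script. Its argument "commands" is one flat list of numbers, 7 for each row, row after row: the shift along the tool's x, y, z in cm, then the turn, a rotation vector about the tool's x, y, z in rad, then the opening, from 0 (shut) to 1 (fully open). A call has 1 to 10 rows; each row is the pose to reach, as a shift and turn from the pose commanded when the call began, along the tool's axes at that moment; what a row does not reach only later rows make up. A row lasts 1/10 s, in which the tool goes at most 50 mm and 8.59 degrees, less where a joint would pass 70% of its speed; a pose out of reach is approached as far as the arm can. A call with a gripper value outside its range is refused whole. The fingers move at their own pace and stop on an object; the grip force is fixed at half the most. Time passes only in rows, so rows that repeat a pose let the fingers close. It gives the time, the measured TCP pose, the force, the opening and the grip force at its end, in the units of the state.
- ctrl.read_state(): the state, without advancing time (a new reading comes with each control period).
- ctrl.get_image(name): name is "scene" or "top"; returns a dict with "image" (384x512x3 uint8, red, green, blue), "range_z" (384x512 float32, mm along the optical axis (not along the pixel's ray), 0 where there is no reading), "vfov" (degrees; the focal length in pixels is half the picture's height over the tangent of half this angle, whatever the lens; pixels are square), "cx", "cy" (the principal point, pixels), "world_to_cam" (4x4, takes a point from world to camera coordinates). Camera axes: x right, y down, z forward; pixel columns grow to the right and rows downward; lengths in mm; the calibration is good to about 2 mm. A picture is of the moment at which its call begins.
- ctrl.finish_job(): hands the job in; it is judged then, once.
The state is a dict: "clock": time; "qpos": joint angles; "qd": joint speeds; "tau": joint torques, N m; "eef_pos": TCP position; "tool_rot": TCP orientation; "force": force on the tool from outside, world axes, zero at the start; "torque": the same for the moment, N m; "width": finger opening in mm; "gripper_force": force on a finger pad.
Only numpy, scipy, OpenCV 4.12 (cv2) and the standard library are available. Lean on these libraries where they do the work, as an engineer would, in place of code of your own. Each camera call takes 0.05 s, during which the arm holds its last target. There are 200 camera calls.

## Working session

There is one attempt and no reset: what is moved stays moved. The work goes in short steps, Python scripts to look and compute and a tool call to move; the robot and the scene stay as the last step left them, time stands still between calls to the robot, and variables do not carry over. Pictures are saved under pics/ and viewed, at most 14 in all, crops included, and the job is handed in when it is done.

Besides the shell and the picture viewer there is one more tool, called after "Request:" in YAML: its name, and indented under it one key for each argument. step_arm: Moves the arm, as the interface text tells. Its arguments: {"type":"object","properties":{"commands":{"type":"array"}},"required":["commands"]}

```bash
mkdir -p pics; python3 - <<'E'
from cell import ctrl
import cv2,numpy as np,pickle
print(ctrl.read_state())
for n in ("scene","top"):
    d=ctrl.get_image(n); pickle.dump(d,open(n+".pkl","wb"))
    print(n,d["vfov"],d["cx"],d["cy"],np.round(d["world_to_cam"],3).tolist())
    cv2.imwrite(f"pics/{n}0.png",cv2.resize(d["image"][:,:,::-1],(768,576)))
E
```

```text
{'clock': 0.0, 'qpos': array([-1.18778325,  0.62934153,  0.03844713,  1.51837881, -0.02701349,
        0.99627986, -0.01998935]), 'qd': array([ 0.00049866,  0.00072009, -0.00013042,  0.00010555,  0.00141035,
       -0.00015654,  0.00224961]), 'tau': array([ 2.01916606e-05, -5.63393104e+01,  1.22582886e+00, -1.93445581e+01,
        1.08931668e-02,  1.08044173e-02, -6.78483488e-06]), 'eef_pos': array([281.70841791, 585.01963252, 197.38875393]), 'tool_rot': array([-3.13970324e+00,  1.65672213e-05,  2.69277846e+00]), 'force': array([ 0.52915016,  0.31835108, -0.28722185]), 'torque': array([-0.01865572, -0.00461097, -0.01684712]), 'gripper_force': 0.0, 'width': 85.48002444794486}
scene 50.238720448517924 253.9140005147239 200.36660106178107 [[0.246, 0.969, 0.018, -142.904], [0.653, -0.152, -0.742, -327.008], [-0.716, 0.195, -0.67, 1296.269], [0.0, 0.0, 0.0, 1.0]]
top 55.86614198631035 256.6900508982665 192.54931670280712 [[0.029, -1.0, 0.013, -17.663], [-0.985, -0.03, -0.172, 553.434], [0.173, -0.007, -0.985, 869.159], [0.0, 0.0, 0.0, 1.0]]
```

View pics/scene0.png

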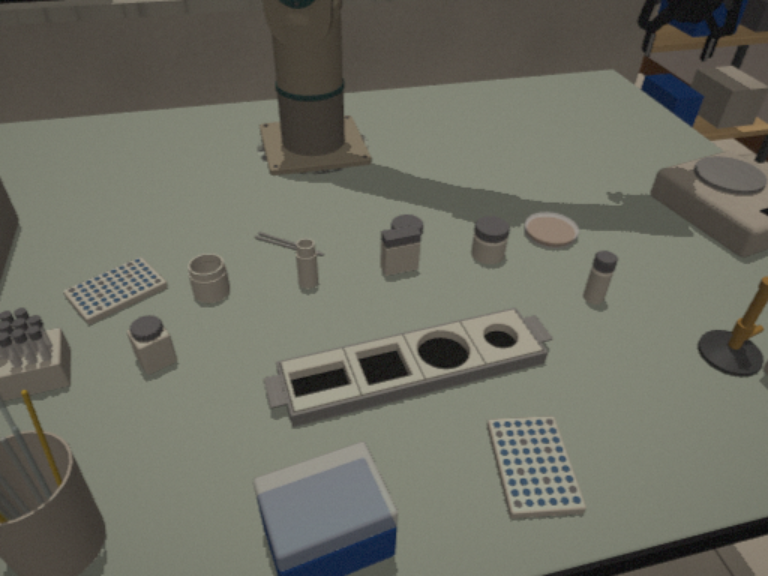

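View pics/top0.png

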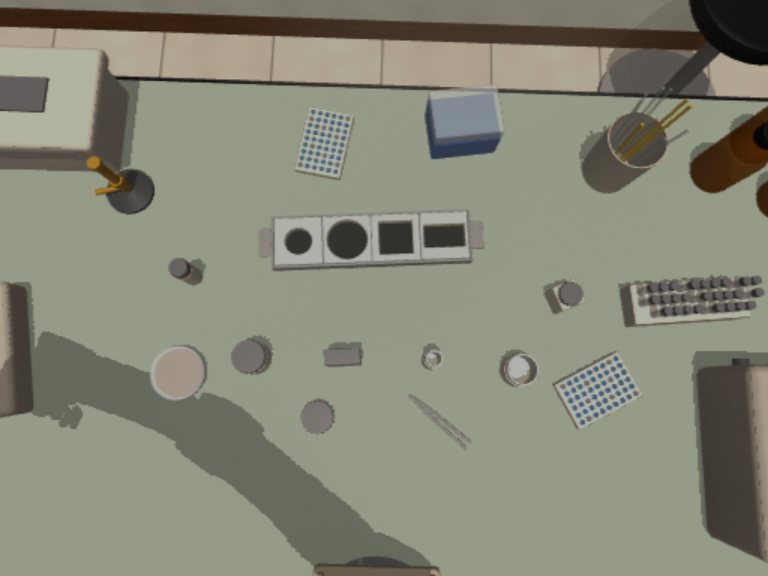

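The top view (768 px wide) shows these objects:
- Closed jar at (250,356)
- Closed slim bottle at (180,268)
- Slide box at (342,356)
- Square bottle at (568,294)
- Open bottle at (432,358) and open jar at (520,369)
- Carrier, left to right: slim (298,240), wide (347,239), square (396,238), oblong (444,236)
- Loose flat cap at (317,416)

Next I'll measure them using the depth data.

```bash
cat > h.py <<'E'
import numpy as np,cv2
def cloud(d):
    h,w=d["range_z"].shape; f=h/2/np.tan(np.radians(d["vfov"]/2))
    v,u=np.mgrid[:h,:w]; z=d["range_z"]
    p=np.stack([(u-d["cx"])/f*z,(v-d["cy"])/f*z,z,np.ones_like(z)],-1)
    P=(p@np.linalg.inv(d["world_to_cam"]).T)[...,:3]; P[z==0]=np.nan
    return P
def proj(d,p):
    h=d["range_z"].shape[0]; f=h/2/np.tan(np.radians(d["vfov"]/2))
    c=d["world_to_cam"]@np.r_[p,1]; return c[:2]/c[2]*f+[d["cx"],d["cy"]]
def rect(P,m):
    n,l,s,c=cv2.connectedComponentsWithStats(m.astype(np.uint8))
    for i in range(1,n):
        if s[i,4]<25: continue
        q=P[l==i]; r=cv2.minAreaRect(q[:,:2].astype(np.float32))
        yield c[i],q,r
E
python3 - <<'E'
import pickle,numpy as np
from h import *
d=pickle.load(open("top.pkl","rb")); P=cloud(d)
print("table z",[np.round(P[v,u],1).tolist() for v,u in((300,200),(200,100),(120,200),(250,400))])
inb=(P[...,0]>200)&(P[...,0]<800)&(abs(P[...,1])<560)
for nm,lo,hi in(("upper",50,90),("carrier",18,30)):
  print(nm)
  for c,q,r in rect(P,inb&(P[...,2]>lo)&(P[...,2]<hi)):
    zt=np.percentile(q[:,2],95); t=q[q[:,2]>zt-6]
    r2=cv2.minAreaRect(t[:,:2].astype(np.float32))
    print(np.round(c*1.5),len(q),"ztop %.1f"%zt,"all",np.round(r[0],1),np.round(r[1],1),"top ctr",np.round(r2[0],1),np.round(r2[1],1),"ang %.1f"%r2[2])
for u,v in((298,240),(347,239),(396,238),(444,236)):
  print("pocket",np.round(P[round(v/1.5),round(u/1.5)],1))
s=pickle.load(open("scene.pkl","rb")); Q=cloud(s)
print("scene cloud")
inb=(Q[...,0]>200)&(Q[...,0]<800)&(abs(Q[...,1])<560)
for c,q,r in rect(Q,inb&(Q[...,2]>50)&(Q[...,2]<90)):
    zt=np.percentile(q[:,2],95); t=q[q[:,2]>zt-5]; r2=cv2.minAreaRect(t[:,:2].astype(np.float32))
    print(np.round(c*1.5),len(q),"ztop %.1f"%zt,"top",np.round(r2[0],1),np.round(r2[1],1),"ang %.1f"%r2[2])
E
```

```text
table z [[281.6, 134.1, -0.8], [529.5, 412.3, -0.6], [761.0, 160.9, -1.4], [421.2, -374.2, 13.5]]
upper
[ 91. 152.] 216 ztop 84.0 all [767.1 517. ] [31.8 79.3] top ctr [767.7 517.1] [29.  77.7] ang 28.1
[608. 171.] 241 ztop 87.6 all [ 768.  -385.3] [82.9 25.7] top ctr [ 767.4 -382.9] [80.3 21.7] ang 58.0
[644. 161.] 54 ztop 88.3 all [ 782.7 -438.2] [18.3 30.6] top ctr [ 781.3 -438. ] [16.3 28.6] ang 23.6
[115. 180.] 82 ztop 87.8 all [725.5 465.6] [15.7 22. ] top ctr [725.2 463.4] [ 6.7 13.9] ang 59.3
[180. 268.] 187 ztop 81.5 all [574.1 339.8] [31.3 31.4] top ctr [574.3 340.1] [30.2 30.8] ang 2.1
[568. 294.] 297 ztop 68.3 all [ 553.8 -309.3] [43.9 44. ] top ctr [ 554.2 -308.8] [39.7 36.8] ang 67.8
[696. 287.] 82 ztop 89.1 all [ 569. -522.] [59.2 12. ] top ctr [ 569.  -521.3] [57.7 12. ] ang 88.9
[650. 290.] 68 ztop 89.3 all [ 563.  -446.9] [12.3 41.6] top ctr [ 561.6 -447. ] [10.5 41.5] ang 0.4
[700. 298.] 57 ztop 88.8 all [ 548.4 -532.8] [41.7 11.8] top ctr [ 548.5 -521.8] [21.4 10.9] ang 62.9
[653. 302.] 64 ztop 87.8 all [ 540.4 -456.6] [58.5 11.6] top ctr [ 540.9 -446.9] [39.   9.
[... 1778 characters left out ...]
77.0 top [438.5 -83.9] [24.5 29.3] ang 79.7
[603. 265.] 269 ztop 82.1 top [574.3 337.6] [31.7 29. ] ang 3.1
[205. 265.] 126 ztop 56.0 top [ 426.  -230.3] [51.  52.1] ang 64.9
[746. 322.] 189 ztop 86.7 top [730.6 464. ] [16.6  8.3] ang 54.5
[ 25. 344.] 564 ztop 88.8 top [ 548.6 -448.5] [43.5 49.1] ang 87.6
[146. 331.] 436 ztop 68.0 top [ 552.8 -310.9] [39.5 38. ] ang 34.9
[ 44. 469.] 119 ztop 88.0 top [ 752.6 -400.6] [10.5  2.7] ang 82.6
[ 61. 468.] 85 ztop 88.7 top [ 769.9 -378.6] [34.8 12.1] ang 11.8
[ 30. 473.] 60 ztop 88.0 top [ 754.  -415.3] [2.  5.3] ang 5.0
[ 14. 488.] 299 ztop 88.5 top [ 770.4 -428.6] [27.4 10.4] ang 2.2
[ 87. 493.] 61 ztop 88.8 top [ 792.9 -356.2] [13.3  0.7] ang 8.2
```

```bash
python3 - <<'E'
import pickle,numpy as np
from h import *
d=pickle.load(open("top.pkl","rb")); P=cloud(d); g=d["image"].max(2)
Z=P[...,2]
reg=(P[...,0]>590)&(P[...,0]<710)&(P[...,1]>-160)&(P[...,1]<210)
print("dark pockets")
for c,q,r in rect(P,reg&(g<70)&(Z<22)):
    print(np.round(c*1.5),len(q),"ctr",np.round(r[0],1),np.round(r[1],1),"%.1f"%r[2],"z",np.round(np.median(q[:,2]),1))
# white insert block outline
w=reg&(Z>21.5)&(g>110)
q=P[w]; r=cv2.minAreaRect(q[:,:2].astype(np.float32)); print("white",r, len(q))
for nm,(x,y,rr) in dict(sq=(554,-309,45),box=(438,66,45)).items():
    m=(np.hypot(P[...,0]-x,P[...,1]-y)<rr)&(Z>15); q=P[m][:,:2].astype(np.float32)
    r=cv2.minAreaRect(q); print(nm,r)
for n,D in(("top",d),):
    a=cv2.resize(D["image"][130:190,165:330,::-1],None,fx=4.8,fy=4.8,interpolation=cv2.INTER_CUBIC)
    b=cv2.resize(D["image"][172:222,352:412,::-1],None,fx=5.4,fy=5.4,interpolation=cv2.INTER_CUBIC)
    o=np.zeros((a.shape[0]+b.shape[0],a.shape[1],3),np.uint8);o[:a.shape[0]]=a;o[a.shape[0]:,:b.shape[1]]=b
    cv2.imwrite("pics/crop1.png",o); print(o.shape)
E
```

```text
dark pockets
[347. 239.] 495 ctr [648.8  68.9] [64.4 67.5] 1.4 z 8.4
[395. 238.] 429 ctr [654.5 -17.2] [54.3 56.9] 2.5 z 8.4
[443. 236.] 353 ctr [ 660.3 -104.1] [38.8 70. ] 3.9 z 8.5
[298. 241.] 204 ctr [641.4 155.3] [39.9 43.3] 7.1 z 8.2
white ((649.394775390625, 24.692611694335938), (94.0478515625, 368.9846496582031), 4.131239891052246) 2348
sq ((553.6148071289062, -308.88824462890625), (43.85273742675781, 44.931358337402344), 23.23937225341797)
box ((437.8362121582031, 65.9302749633789), (25.77845573425293, 56.89871597290039), 4.490258693695068)
(558, 792, 3)
```

View pics/crop1.png

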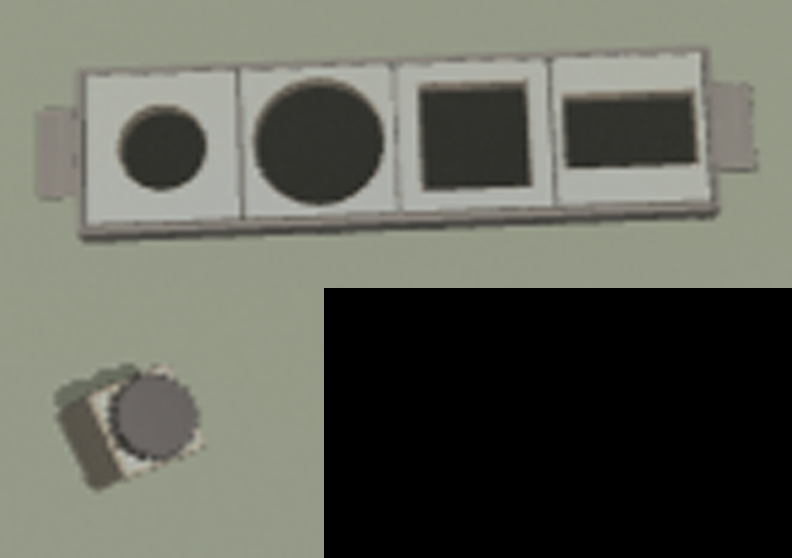

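The crop confirms the pocket shapes, left to right: slim, wide, square, oblong. The row is yawed about 4°, and the square bottle's yaw is about 23°. I'll write a move helper next, then pick the jar first.

```bash
cat > go.py <<'E'
import sys,numpy as np
from cell import ctrl
from scipy.spatial.transform import Rotation as R
s=ctrl.read_state(); A=R.from_euler("xyz",s["tool_rot"])
print("t %.2f"%s["clock"],"pos",np.round(s["eef_pos"],1),"yaw %.1f"%np.degrees(s["tool_rot"][2]),"F",np.round(s["force"],1),"w %.1f"%s["width"],"q",np.round(s["qpos"],2))
p0=s["eef_pos"];A0=A
a=[float(v) for v in sys.argv[1:]]
for i in range(0,len(a),4):
    x,y,z,yaw=a[i:i+4]; B=R.from_euler("xyz",[np.pi,0,np.radians(yaw)])
    print(a[i:i+4],"cm",np.round(A.inv().apply(np.array([x,y,z])-p0)/10,2),"rv",np.round((A.inv()*B).as_rotvec(),3))
E
python3 go.py 434.5 220 180 94 434.5 220 20 94
```

```text
t 0.10 pos [281.7 585.1 197.5] yaw 154.3 F [ 0.4 -0.8  0.5] w 85.7 q [-1.19  0.63  0.04  1.52 -0.03  1.   -0.02]
[434.5, 220.0, 180.0, 94.0] cm [-29.6  -26.26   1.79] rv [-2.000e-03  1.000e-03  1.052e+00]
[434.5, 220.0, 20.0, 94.0] cm [-29.6  -26.23  17.79] rv [-2.000e-03  1.000e-03  1.052e+00]
```

Request:
step_arm:
  commands: [-4,-3.5,0,0,0,0.14,1,-8,-7,0.4,0,0,0.28,1,-12,-10.5,0.8,0,0,0.42,1,-16,-14,1,0,0,0.56,1,-20,-17.5,1.4,0,0,0.7,1,-24,-21,1.6,0,0,0.84,1,-27.5,-24.3,1.8,0,0,0.95,1,-29.6,-26.3,1.8,0,0,1.05,1,-29.6,-26.3,1.8,0,0,1.05,1,-29.6,-26.3,1.8,0,0,1.05,1]

```text
clock: 1.1
eef_pos: [434.8, 219.3, 180.2]
tool_rot: [-3.141, 0.0, 1.64]
force: [-0.1, 0.3, -1.5]
width: 85.4
gripper_force: 0.0
```

```bash
python3 go.py 434.5 220 20 94
```

```text
t 1.10 pos [434.8 219.3 180.2] yaw 94.0 F [-0.1  0.3 -1.5] w 85.4 q [-0.76  0.44  0.34  1.99 -0.21  0.75 -0.23]
[434.5, 220.0, 20.0, 94.0] cm [ 8.000e-02 -1.000e-02  1.602e+01] rv [-0.  0. -0.]
```

Request:
step_arm:
  commands: [0.1,0,4,0,0,0,1,0.1,0,8,0,0,0,1,0.1,0,11.5,0,0,0,1,0.1,0,14,0,0,0,1,0.1,0,15.6,0,0,0,1,0.1,0,16,0,0,0,1,0.1,0,16,0,0,0,1]

```text
clock: 1.8
eef_pos: [433.7, 222.4, 19.8]
tool_rot: [-3.14, -0.0, 1.645]
force: [-0.4, -0.4, 0.5]
width: 85.5
gripper_force: 0.0
```

Request:
step_arm:
  commands: [0,0,0,0,0,0,0,0,0,0,0,0,0,0,0,0,0,0,0,0,0,0,0,0,0,0,0,0,0,0,0,0,0,0,0,0,0,0,0,0,0,0]

```text
clock: 2.4
eef_pos: [436.1, 223.0, 24.9]
tool_rot: [3.137, -0.004, 1.643]
force: [-11.9, -1.0, 42.8]
width: 0.0
gripper_force: 21.1
```

```bash
python3 go.py 434.5 220 130 94 647 68.5 130 94
```

```text
t 2.40 pos [436.1 223.   24.9] yaw 94.1 F [-11.9  -1.   42.8] w 0.0 q [-0.65  0.7   0.18  2.11 -0.34  0.36 -0.12]
[434.5, 220.0, 130.0, 94.0] cm [ -0.24  -0.14 -10.51] rv [ 0.005 -0.004  0.002]
[647.0, 68.5, 130.0, 94.0] cm [-16.87  19.97 -10.49] rv [ 0.005 -0.004  0.002]
```

The gripper closed to 0 mm and the force is pushing up, so it isn't holding the jar. I'll take a picture before moving again.

```bash
cat > snap.py <<'E'
import sys,cv2,pickle
from cell import ctrl
k=sys.argv[1]; ims=[]
for n in ("scene","top"):
    d=ctrl.get_image(n); pickle.dump(d,open(n+".pkl","wb")); ims.append(d["image"][:,:,::-1])
if len(sys.argv)>2:
    n,u0,v0,u1,v1=sys.argv[2],*map(int,sys.argv[3:7]); im=ims[n=="top"][v0:v1,u0:u1]
    s=min(780/im.shape[1],580/im.shape[0]); cv2.imwrite(f"pics/{k}.png",cv2.resize(im,None,fx=s,fy=s,interpolation=cv2.INTER_CUBIC))
E
python3 snap.py p2 scene 200 60 460 280
```

```text
(no output)
```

View pics/p2.png

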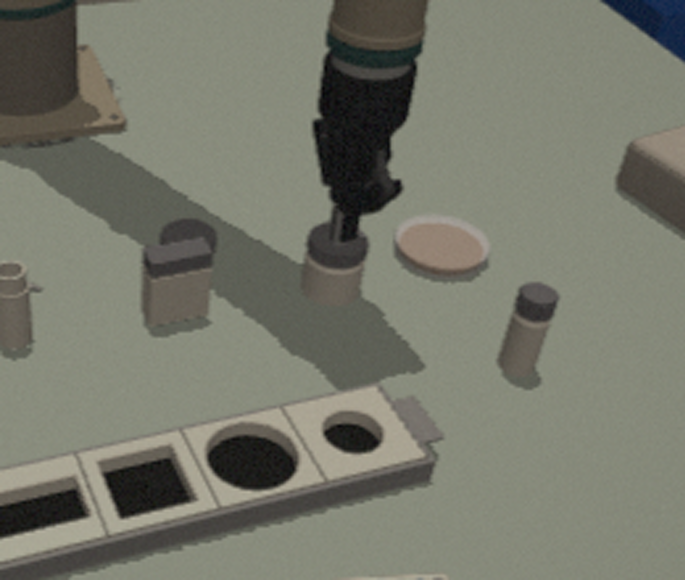

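The crop shows the shut fingertips at (345,215), on top of the jar cap or behind it. The reported TCP of z 25 mm at the jar's centre doesn't fit that. I'll use the depth data to find where the fingers really are.

```bash
python3 - <<'E'
import pickle,numpy as np,cv2
from h import *
d=pickle.load(open("scene.pkl","rb")); P=cloud(d); im=d["image"]
print("proj TCP",proj(d,[436,223,25]),"proj jar top ctr",proj(d,[434.5,220,58]))
# crop scale 3: crop px/3+(200,60)
s=780/260; s=min(s,580/220)
print("fingers",np.array([345,215])/s+[200,60])
for v in range(120,165,3):
    u=slice(320,340); row=P[v,u]; g=im[v,u].max(1)
    k=[(320+i,*np.round(row[i]).astype(int),int(g[i])) for i in range(0,20,4) if np.isfinite(row[i]).all()]
    print(v,k)
t=pickle.load(open("top.pkl","rb")); Q=cloud(t)
inb=(Q[...,0]>380)&(Q[...,0]<500)&(abs(Q[...,1]-220)<90)&(Q[...,2]>50)&(Q[...,2]<72)
q=Q[inb]; print(len(q), q.min(0),q.max(0))
E
cat > /dev/null; python3 snap.py p3 top 120 190 250 290
```

```text
proj TCP [327.29599747 161.87513571] proj jar top ctr [327.78668136 150.67510525]
fingers [330.86206897 141.55172414]
120 [(320, np.int64(393), np.int64(207), np.int64(120), 101), (324, np.int64(422), np.int64(204), np.int64(138), 25), (328, np.int64(430), np.int64(210), np.int64(141), 20), (332, np.int64(453), np.int64(208), np.int64(155), 25), (336, np.int64(462), np.int64(213), np.int64(160), 15)]
123 [(320, np.int64(225), np.int64(288), np.int64(1), 125), (324, np.int64(423), np.int64(204), np.int64(130), 20), (328, np.int64(443), np.int64(205), np.int64(142), 13), (332, np.int64(454), np.int64(209), np.int64(148), 26), (336, np.int64(465), np.int64(213), np.int64(154), 18)]
126 [(320, np.int64(241), np.int64(282), np.int64(1), 141), (324, np.int64(428), np.int64(203), np.int64(125), 11), (328, np.int64(443), np.int64(206), np.int64(134), 30), (332, np.int64(453), np.int64(210), np.int64(140), 27), (336, np.int64(464), np.int64(215), np.int64(145), 25)]
129 [(320, np.int64(252), np.int64(278), np.int64(-1), 139), (324, np.int64(417), np.int64(210), np.int64(109), 32), (328, np.in
[... 2638 characters left out ...]
, np.int64(459), np.int64(231), np.int64(58), 57)]
159 [(320, np.int64(447), np.int64(197), np.int64(46), 71), (324, np.int64(451), np.int64(205), np.int64(48), 59), (328, np.int64(458), np.int64(212), np.int64(51), 57), (332, np.int64(459), np.int64(222), np.int64(51), 54), (336, np.int64(458), np.int64(233), np.int64(48), 72)]
162 [(320, np.int64(451), np.int64(196), np.int64(40), 98), (324, np.int64(453), np.int64(206), np.int64(40), 124), (328, np.int64(455), np.int64(215), np.int64(40), 112), (332, np.int64(457), np.int64(225), np.int64(40), 121), (336, np.int64(455), np.int64(236), np.int64(37), 100)]
178 [408.22039085 193.01727215  51.24340662] [461.86647626 221.03587099  71.1271774 ]
```

View pics/p3.png

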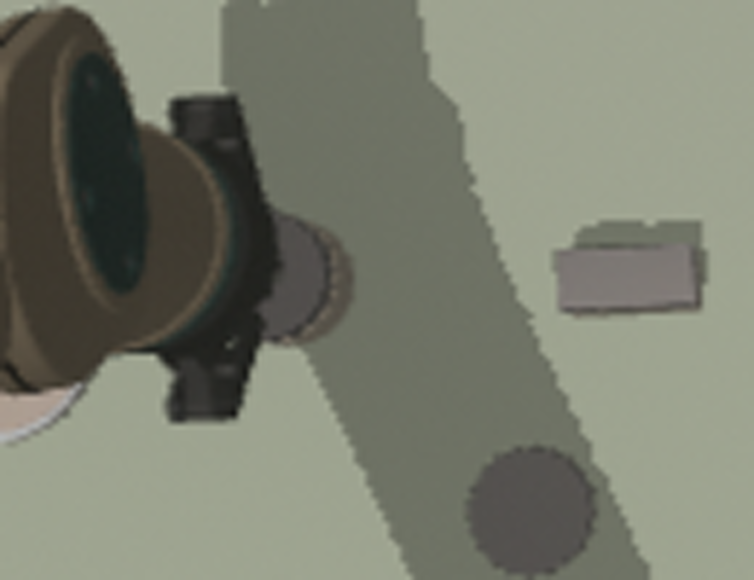

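The fingertips actually sit at z≈60 on the cap, while the TCP reads 25, so the reading looks about 35 mm too low. I'll lift with the fingers shut and measure the free tip against the reported pose.

Request:
step_arm:
  commands: [0,0,-2,0,0,0,0,0,0,-5,0,0,0,0,0,0,-9,0,0,0,0,0,0,-12,0,0,0,0,0,0,-12,0,0,0,0,0,0,-12,0,0,0,0]

```text
clock: 3.2
eef_pos: [434.8, 221.8, 141.3]
tool_rot: [3.14, -0.002, 1.643]
force: [0.2, 0.2, 0.3]
width: -0.1
gripper_force: 0.0
```

```bash
python3 go.py; python3 snap.py p4 scene 240 20 420 200; python3 - <<'E'
import pickle,numpy as np
from h import *
from cell import ctrl
d=pickle.load(open("scene.pkl","rb")); P=cloud(d)
p=ctrl.read_state()["eef_pos"]
m=(abs(P[...,0]-p[0])<45)&(abs(P[...,1]-p[1])<60)&(P[...,2]>75)&(P[...,2]<320)
q=P[m]; print("proj tcp",proj(d,p),"lowest",np.percentile(q[:,2],[0,1,3]))
for z in range(80,300,12):
    k=q[(q[:,2]>z)&(q[:,2]<z+12)]
    if len(k)>3: print(z,len(k),np.round(np.percentile(k[:,0],[3,50,97])),np.round(np.percentile(k[:,1],[3,50,97])))
t=pickle.load(open("top.pkl","rb")); Q=cloud(t); q=Q[(np.hypot(Q[...,0]-435,Q[...,1]-220)<50)&(Q[...,2]>52)&(Q[...,2]<66)]
print("jar",len(q),q.min(0),q.max(0))
q=P[(np.hypot(P[...,0]-435,P[...,1]-220)<50)&(P[...,2]>54)&(P[...,2]<66)]
print("jar scene",len(q),q.min(0),q.max(0))
E
```

```text
t 3.20 pos [434.8 221.8 141.3] yaw 94.1 F [0.2 0.2 0.3] w -0.1 q [-0.75  0.5   0.32  2.03 -0.25  0.65 -0.19]
proj tcp [333.09595442 120.91300114] lowest [175.27036929 180.65208541 187.07180891]
176 43 [431. 442. 450.] [209. 214. 227.]
188 57 [429. 445. 450.] [209. 215. 227.]
200 66 [430. 446. 450.] [209. 214. 227.]
212 52 [414. 442. 466.] [207. 210. 226.]
224 124 [402. 447. 473.] [206. 210. 232.]
236 125 [394. 449. 478.] [203. 208. 225.]
248 114 [392. 440. 473.] [202. 207. 222.]
260 114 [394. 454. 476.] [200. 207. 222.]
272 177 [406. 453. 477.] [200. 209. 228.]
284 128 [422. 470. 476.] [208. 212. 232.]
296 121 [440. 469. 474.] [185. 214. 240.]
jar 384 [408.07214295 192.96324889  52.52694544] [461.85364297 246.92380913  63.90079843]
jar scene 261 [405.26204936 192.42207043  54.15199911] [462.8845741  245.73736925  62.41118873]
```

View pics/p4.png

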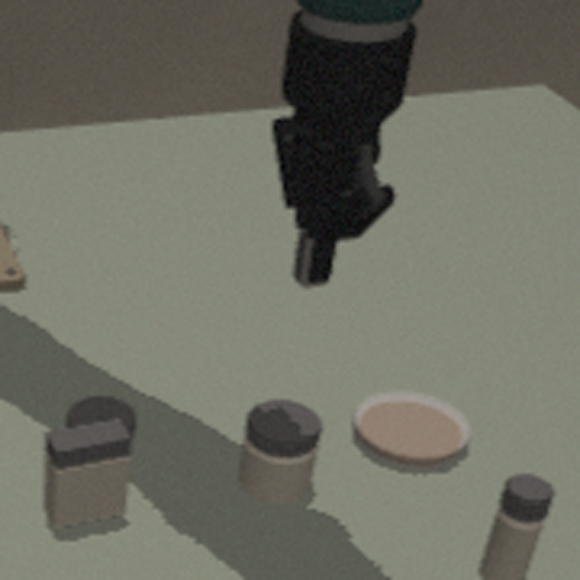

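The free tip is at z≈176 while the TCP reads 141, a bias of about +35 mm. In x and y it's off by only a few mm. The jar hasn't moved: it's still upright at (435,220). I'll open the fingers and measure both of them to check the xy centring.

Request:
step_arm:
  commands: [0,0,0,0,0,0,1,0,0,0,0,0,0,1,0,0,0,0,0,0,1,0,0,0,0,0,0,1,0,0,0,0,0,0,1]

```text
clock: 3.8
eef_pos: [434.5, 221.2, 140.1]
tool_rot: [-3.141, 0.0, 1.643]
force: [1.0, -0.1, -0.4]
width: 72.4
gripper_force: 0.0
```

```bash
cat > tips.py <<'E'
import numpy as np
from h import *
from cell import ctrl
d=ctrl.get_image("scene"); P=cloud(d); p=ctrl.read_state()["eef_pos"]
print("tcp",np.round(p,1))
m=(abs(P[...,0]-p[0])<75)&(abs(P[...,1]-p[1])<75)&(P[...,2]>p[2]+10)&(P[...,2]<p[2]+100)
for c,q,r in rect(P,m&(P[...,2]<p[2]+68)):
    print("tip",len(q),"zmin",np.round(np.percentile(q[:,2],[1,4,10])-p[2],1),"dx",np.round(np.percentile(q[:,0],[3,25,50,75,97])-p[0],1),"dy",np.round(np.percentile(q[:,1],[3,50,97])-p[1],1))
E
python3 go.py; python3 tips.py
```

```text
t 3.80 pos [434.5 221.2 140.1] yaw 94.1 F [ 1.  -0.1 -0.4] w 72.4 q [-0.75  0.5   0.32  2.03 -0.25  0.65 -0.19]
tcp [434.5 221.2 140.2]
tip 99 zmin [44.  44.6 46.3] dx [-39.3 -37.4 -35.8 -35.  -33.4] dy [-15.2  -5.1   6.5]
tip 99 zmin [42.1 43.5 46.1] dx [38.7 43.1 45.5 48.9 51.4] dy [-9.9 -3.7  8.7]
```

Request:
step_arm:
  commands: [0,0,4,0,0,0,1,0,0,8,0,0,0,1,0,0,11,0,0,0,1,0,0,13.5,0,0,0,1,0,0,14.8,0,0,0,1,0,0,15.6,0,0,0,1,0,0,15.6,0,0,0,1]

```text
clock: 4.55
eef_pos: [434.4, 221.2, -16.0]
tool_rot: [-3.141, 0.0, 1.643]
force: [0.2, -0.9, 0.7]
width: 85.5
gripper_force: 0.0
```

```bash
python3 go.py;  python3 - <<'E'
from h import *
from cell import ctrl
d=ctrl.get_image("scene"); P=cloud(d); p=ctrl.read_state()["eef_pos"]
m=(abs(P[...,0]-p[0])<75)&(abs(P[...,1]-p[1])<60)&(P[...,2]>12)&(P[...,2]<70)&(d["image"].max(2)<48)
for c,q,r in rect(P,m): print(len(q),np.round(np.percentile(q,[2,50,98],axis=0)).tolist())
E
```

```text
t 4.55 pos [434.4 221.2 -16. ] yaw 94.1 F [ 0.2 -0.9  0.7] w 85.5 q [-0.62  0.78  0.14  2.12 -0.39  0.27 -0.08]
68 [[387.0, 202.0, 43.0], [392.0, 215.0, 58.0], [412.0, 227.0, 69.0]]
52 [[487.0, 216.0, 42.0], [490.0, 223.0, 54.0], [493.0, 230.0, 67.0]]
```

Request:
step_arm:
  commands: [0,0,0,0,0,0,0,0,0,0,0,0,0,0,0,0,0,0,0,0,0,0,0,0,0,0,0,0,0,0,0,0,0,0,0]

```text
clock: 5.1
eef_pos: [435.0, 221.7, -14.5]
tool_rot: [3.14, -0.001, 1.643]
force: [-1.4, -0.7, 6.2]
width: 55.2
gripper_force: 62.4
```

```bash
python3 go.py 434.5 221 90 94 647 68.5 90 94 
```

```text
t 5.10 pos [435.  221.7 -14.5] yaw 94.1 F [-1.4 -0.7  6.2] w 55.2 q [-0.62  0.78  0.14  2.12 -0.39  0.27 -0.08]
[434.5, 221.0, 90.0, 94.0] cm [ -0.06  -0.04 -10.45] rv [ 0.001 -0.001  0.002]
[647.0, 68.5, 90.0, 94.0] cm [-16.8   20.06 -10.44] rv [ 0.001 -0.001  0.002]
```

Request:
step_arm:
  commands: [0,0,-2,0,0,0,0,0,0,-5,0,0,0,0,0,0,-8,0,0,0,0,-1,1.2,-10,0,0,0,0,-3.5,4.2,-10.4,0,0,0,0,-6.5,7.8,-10.4,0,0,0,0,-9.5,11.4,-10.4,0,0,0,0,-12.5,15,-10.4,0,0,0,0,-15.3,18.3,-10.4,0,0,0,0,-16.6,20,-10.4,0,0,0,0]

```text
clock: 6.1
eef_pos: [649.2, 65.5, 89.2]
tool_rot: [3.138, 0.003, 1.639]
force: [-0.5, 0.5, -0.8]
width: 54.8
gripper_force: 63.6
```

Request:
step_arm:
  commands: [0,0,0,0,0,0,0,0,0,0,0,0,0,0]

```text
clock: 6.3
eef_pos: [645.2, 70.1, 88.3]
tool_rot: [-3.141, -0.001, 1.642]
force: [-1.0, 0.6, -0.7]
width: 54.9
gripper_force: 63.6
```

```bash
python3 go.py 647 70 -6 94; python3 snap.py p5 top 160 110 340 240
```

```text
t 6.30 pos [645.2  70.1  88.3] yaw 94.1 F [-1.   0.6 -0.7] w 54.9 q [-0.3   0.77  0.26  1.62 -0.26  0.79  0.14]
[647.0, 70.0, -6.0, 94.0] cm [-0.03  0.19  9.43] rv [-0.001 -0.001  0.002]
```

View pics/p5.png

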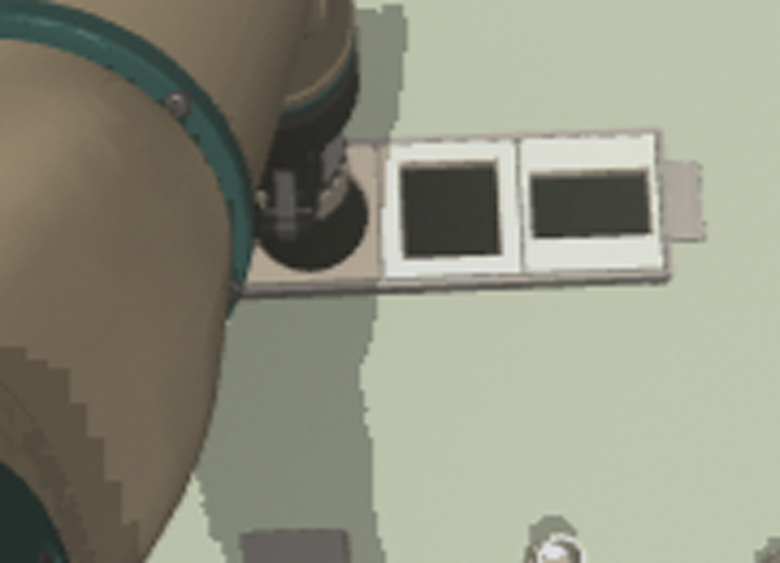

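The crop shows the held jar over the wide pocket at about (310,215), with the square and oblong pockets clear. I'll lower it.

Request:
step_arm:
  commands: [0,0.2,2.5,0,0,0,0,0,0.2,5,0,0,0,0,0,0.2,7,0,0,0,0,0,0.2,8.3,0,0,0,0,0,0.2,9,0,0,0,0,0,0.2,9.4,0,0,0,0,0,0.2,9.4,0,0,0,0]

```text
clock: 7.1
eef_pos: [648.0, 70.5, -5.5]
tool_rot: [3.141, -0.0, 1.643]
force: [0.8, 0.2, -0.8]
width: 54.7
gripper_force: 63.6
```

```bash
python3 go.py 647 70 -7 94; python3 - <<'E'
from h import *
from cell import ctrl
d=ctrl.get_image("scene"); P=cloud(d)
m=(abs(P[...,0]-647)<36)&(abs(P[...,1]-68)<36)&(P[...,2]>40)&(P[...,2]<75)&(d["image"].max(2)>45)
for c,q,r in rect(P,m): print(len(q),np.round(np.percentile(q,[3,50,97],axis=0)).tolist())
E
```

```text
t 7.10 pos [648.   70.5  -5.5] yaw 94.1 F [ 0.8  0.2 -0.8] w 54.7 q [-0.28  0.9   0.22  1.65 -0.29  0.62  0.17]
[647.0, 70.0, -7.0, 94.0] cm [-0.04 -0.1   0.15] rv [ 0.    -0.     0.002]
400 [[620.0, 42.0, 41.0], [658.0, 55.0, 66.0], [682.0, 66.0, 69.0]]
```

Request:
step_arm:
  commands: [0,0,0.1,0,0,0,0,0,0,0.1,0,0,0,1,0,0,0.1,0,0,0,1,0,0,0.1,0,0,0,1,0,0,0.1,0,0,0,1,0,0,-2,0,0,0,1,0,0,-6,0,0,0,1,0,0,-10,0,0,0,1,0,0,-10.5,0,0,0,1,0,0,-10.5,0,0,0,1]

```text
clock: 8.15
eef_pos: [649.0, 70.3, 100.9]
tool_rot: [3.138, -0.0, 1.643]
force: [-0.9, -0.2, -0.7]
width: 85.3
gripper_force: 0.0
```

```bash
python3 go.py 574.2 339.5 100 94 574.2 339.5 0 94; python3 - <<'E'
from h import *
from cell import ctrl
d=ctrl.get_image("scene"); P=cloud(d)
m=(abs(P[...,0]-647)<46)&(abs(P[...,1]-68)<46)&(P[...,2]>50)&(P[...,2]<75)
for c,q,r in rect(P,m): print(len(q),np.round(np.percentile(q,[3,50,97],axis=0)).tolist())
E
```

```text
t 8.15 pos [649.   70.3 100.9] yaw 94.1 F [-0.9 -0.2 -0.7] w 85.3 q [-0.31  0.76  0.27  1.61 -0.25  0.81  0.14]
[574.2, 339.5, 100.0, 94.0] cm [27.38 -5.52  0.09] rv [ 0.003 -0.     0.002]
[574.2, 339.5, 0.0, 94.0] cm [27.38 -5.56 10.09] rv [ 0.003 -0.     0.002]
574 [[627.0, 43.0, 54.0], [656.0, 66.0, 66.0], [676.0, 92.0, 69.0]]
```

Request:
step_arm:
  commands: [2,-0.4,0,0,0,0,1,6,-1.2,0,0,0,0,1,10,-2,0,0,0,0,1,14,-2.8,0,0,0,0,1,18,-3.6,0,0,0,0,1,22,-4.4,0,0,0,0,1,25.5,-5.1,0,0,0,0,1,27.4,-5.5,0,0,0,0,1,27.4,-5.5,0,0,0,0,1,27.4,-5.5,0,0,0,0,1]

```text
clock: 9.2
eef_pos: [573.5, 337.4, 98.3]
tool_rot: [-3.141, 0.003, 1.642]
force: [0.4, -1.3, 0.8]
width: 85.3
gripper_force: 0.0
```

```bash
python3 go.py 574.2 339.5 -8 94
```

```text
t 9.20 pos [573.5 337.4  98.3] yaw 94.1 F [ 0.4 -1.3  0.8] w 85.3 q [-0.75  0.78  0.31  1.56 -0.29  0.84 -0.26]
[574.2, 339.5, -8.0, 94.0] cm [ 0.24  0.1  10.63] rv [-0.001  0.003  0.001]
```

Request:
step_arm:
  commands: [0.2,0,3,0,0,0,1,0.2,0,6,0,0,0,1,0.2,0,8.5,0,0,0,1,0.2,0,10,0,0,0,1,0.2,0,10.6,0,0,0,1,0.2,0,10.6,0,0,0,1]

```text
clock: 9.8
eef_pos: [573.7, 340.0, -7.0]
tool_rot: [-3.141, 0.001, 1.641]
force: [-0.2, -0.3, -0.2]
width: 85.8
gripper_force: 0.0
```

Request:
step_arm:
  commands: [0,0,0,0,0,0,0,0,0,0,0,0,0,0,0,0,0,0,0,0,0,0,0,0,0,0,0,0,0,0,0,0,0,0,0,0,0,0,0,0,0,0,0,0,0,0,0,0,0]

```text
clock: 10.5
eef_pos: [573.6, 342.0, -5.7]
tool_rot: [3.141, -0.001, 1.643]
force: [-1.3, -0.3, 5.8]
width: 30.7
gripper_force: 59.1
```

```bash
python3 go.py 574.2 339.5 100 94 640.5 154.5 100 94
```

```text
t 10.50 pos [573.6 342.   -5.7] yaw 94.1 F [-1.3 -0.3  5.8] w 30.7 q [-0.72  0.92  0.25  1.6  -0.33  0.66 -0.23]
[574.2, 339.5, 100.0, 94.0] cm [ -0.25   0.05 -10.57] rv [ 0.001 -0.001  0.002]
[640.5, 154.5, 100.0, 94.0] cm [-19.18   5.33 -10.58] rv [ 0.001 -0.001  0.002]
```

Request:
step_arm:
  commands: [0,0,-2,0,0,0,0,0,0,-5,0,0,0,0,0,0,-8,0,0,0,0,-1.5,0.4,-10,0,0,0,0,-4.5,1.2,-10.6,0,0,0,0,-8,2.2,-10.6,0,0,0,0,-12,3.3,-10.6,0,0,0,0,-16,4.4,-10.6,0,0,0,0,-18.4,5.1,-10.6,0,0,0,0,-18.9,5.3,-10.6,0,0,0,0]

```text
clock: 11.5
eef_pos: [641.0, 151.0, 99.4]
tool_rot: [3.141, 0.003, 1.636]
force: [-0.0, -0.2, -0.2]
width: 30.9
gripper_force: 59.3
```

Request:
step_arm:
  commands: [0,0,0,0,0,0,0,0,0,0,0,0,0,0]

```text
clock: 11.7
eef_pos: [638.8, 159.3, 98.9]
tool_rot: [-3.141, -0.002, 1.645]
force: [0.2, 1.1, 0.2]
width: 30.6
gripper_force: 59.3
```

```bash
python3 go.py 640.5 157 2 94; python3 - <<'E'
from h import *
from cell import ctrl
d=ctrl.get_image("scene"); P=cloud(d); p=ctrl.read_state()["eef_pos"]
m=(abs(P[...,0]-p[0])<30)&(abs(P[...,1]-p[1])<25)&(P[...,2]>80)&(P[...,2]<200)&(d["image"].max(2)>55)
q=P[m]
for z in range(85,190,15):
  k=q[(q[:,2]>z)&(q[:,2]<z+15)]
  if len(k)>5: print(z,len(k),np.round(np.percentile(k,[3,50,97],axis=0)[:,:2],1).tolist())
print("low",np.percentile(q[:,2],[1,4]))
E
```

```text
t 11.70 pos [638.8 159.3  98.9] yaw 94.2 F [0.2 1.1 0.2] w 30.6 q [-0.45  0.77  0.28  1.59 -0.27  0.83  0.01]
[640.5, 157.0, 2.0, 94.0] cm [-0.26  0.16  9.69] rv [-0.001 -0.002  0.004]
100 64 [[635.7, 140.8], [651.0, 148.8], [654.8, 164.3]]
115 91 [[635.6, 141.1], [651.2, 148.0], [655.3, 165.8]]
130 89 [[619.8, 141.0], [650.1, 146.0], [663.2, 160.0]]
145 92 [[617.8, 140.6], [649.0, 146.3], [662.1, 153.0]]
160 75 [[618.5, 141.3], [647.9, 146.2], [662.8, 152.4]]
175 65 [[612.5, 141.7], [640.7, 146.9], [653.4, 166.4]]
low [106.14176509 109.18194718]
```

Request:
step_arm:
  commands: [-0.2,0.1,2.5,0,0,0,0,-0.2,0.1,5,0,0,0,0,-0.2,0.1,7,0,0,0,0,-0.2,0.1,8.5,0,0,0,0,-0.2,0.1,9.2,0,0,0,0,-0.2,0.1,9.6,0,0,0,0,-0.2,0.1,9.6,0,0,0,0]

```text
clock: 12.45
eef_pos: [640.9, 155.3, 3.4]
tool_rot: [3.141, -0.0, 1.643]
force: [0.3, -0.7, 0.1]
width: 30.9
gripper_force: 59.3
```

```bash
python3 go.py 640.5 157 2 94; python3 snap.py x; python3 - <<'E'
from h import *
import pickle
d=pickle.load(open("scene.pkl","rb")); P=cloud(d)
m=(abs(P[...,0]-640)<30)&(abs(P[...,1]-155)<30)&(P[...,2]>20)&(P[...,2]<100)&(d["image"].max(2)>55)
q=P[m]
for z in range(20,100,10):
  k=q[(q[:,2]>z)&(q[:,2]<z+10)]
  if len(k)>5: print(z,len(k),np.round(np.percentile(k,[3,50,97],axis=0)[:,:2],1).tolist())
E
```

```text
t 12.45 pos [640.9 155.3   3.4] yaw 94.2 F [ 0.3 -0.7  0.1] w 30.9 q [-0.42  0.89  0.24  1.63 -0.3   0.66  0.05]
[640.5, 157.0, 2.0, 94.0] cm [ 0.17 -0.03  0.14] rv [ 0.    -0.     0.003]
20 278 [[612.4, 126.2], [655.1, 143.1], [669.3, 183.8]]
30 40 [[637.5, 136.8], [651.2, 140.7], [657.3, 149.8]]
40 47 [[621.4, 137.0], [652.1, 142.8], [665.3, 149.5]]
50 47 [[621.1, 136.7], [651.8, 141.9], [664.1, 148.4]]
60 59 [[621.4, 136.9], [650.2, 142.2], [666.1, 148.2]]
70 29 [[618.1, 136.9], [647.7, 141.7], [663.3, 147.8]]
80 39 [[614.2, 136.8], [644.2, 141.6], [654.7, 161.5]]
90 15 [[629.4, 139.2], [639.8, 144.3], [652.6, 149.0]]
```

Request:
step_arm:
  commands: [0.2,0,0.1,0,0,0,0,0.2,0,0.1,0,0,0,1,0.2,0,0.1,0,0,0,1,0.2,0,0.1,0,0,0,1,0.2,0,0.1,0,0,0,1,0.2,0,-2,0,0,0,1,0.2,0,-6,0,0,0,1,0.2,0,-10,0,0,0,1,0.2,0,-10.5,0,0,0,1,0.2,0,-10.5,0,0,0,1]

```text
clock: 13.55
eef_pos: [641.7, 157.1, 109.9]
tool_rot: [3.139, -0.001, 1.643]
force: [-0.3, -0.1, -1.1]
width: 85.4
gripper_force: 0.0
```

```bash
python3 go.py 553.4 -309.5 110 113 553.4 -309.5 110 23; python3 - <<'E'
from h import *
from cell import ctrl
d=ctrl.get_image("scene"); P=cloud(d)
m=(abs(P[...,0]-640)<36)&(abs(P[...,1]-155)<36)&(P[...,2]>60)&(P[...,2]<100)
for c,q,r in rect(P,m): print(len(q),np.round(np.percentile(q,[3,50,97],axis=0)).tolist())
E
```

```text
t 13.55 pos [641.7 157.1 109.9] yaw 94.1 F [-0.3 -0.1 -1.1] w 85.4 q [-0.45  0.76  0.29  1.58 -0.26  0.84  0.01]
[553.4, -309.5, 110.0, 113.0] cm [-45.91 -12.16  -0.08] rv [ 0.003 -0.    -0.329]
[553.4, -309.5, 110.0, 23.0] cm [-45.91 -12.16  -0.08] rv [ 0.002 -0.003  1.241]
301 [[630.0, 139.0, 62.0], [649.0, 151.0, 84.0], [657.0, 167.0, 90.0]]
```

Request:
step_arm:
  commands: [-3,-0.8,0,0,0,0,1,-7.5,-2,0,0,0,-0.05,1,-12.5,-3.3,0,0,0,-0.1,1,-17.5,-4.6,0,0,0,-0.15,1,-22.5,-6,0,0,0,-0.2,1,-27.5,-7.3,0,0,0,-0.25,1,-32.5,-8.6,0,0,0,-0.3,1,-37.5,-9.9,0,0,0,-0.33,1,-42.5,-11.3,0,0,0,-0.33,1,-45.9,-12.2,0,0,0,-0.33,1]

```text
clock: 14.6
eef_pos: [549.8, -311.2, 106.1]
tool_rot: [-3.139, -0.003, 1.972]
force: [1.2, -0.0, 0.3]
width: 85.8
gripper_force: 0.0
```

Request:
step_arm:
  commands: [0,0,0,0,0,0,1,0,0,0,0,0,0,1,0,0,0,0,0,0,1]

```text
clock: 14.9
eef_pos: [551.7, -307.3, 106.8]
tool_rot: [-3.141, -0.003, 1.974]
force: [0.5, 0.4, 0.9]
width: 85.3
gripper_force: 0.0
```

```bash
python3 go.py 553.4 -309.5 -14 113; python3 tips.py
```

```text
t 14.90 pos [ 551.7 -307.3  106.8] yaw 113.1 F [0.5 0.4 0.9] w 85.3 q [ 0.39  0.71  0.13  1.66 -0.12  0.78  0.98]
[553.4, -309.5, -14.0, 113.0] cm [-0.31  0.08 12.07] rv [-0.001 -0.003  0.002]
tcp [ 552.2 -307.   107.1]
tip 35 zmin [46.7 47.7 48.3] dx [-39.4 -37.9 -36.8 -35.6 -34.5] dy [-29.8 -26.  -21.7]
tip 111 zmin [46.9 47.8 49.6] dx [40.8 46.9 48.9 51.  54.2] dy [ 6.7 17.9 27.2]
```

Request:
step_arm:
  commands: [-0.3,0.1,3,0,0,0,1,-0.3,0.1,6.5,0,0,0,1,-0.3,0.1,9.5,0,0,0,1,-0.3,0.1,11.2,0,0,0,1,-0.3,0.1,11.9,0,0,0,1,-0.3,0.1,11.9,0,0,0,1]

```text
clock: 15.55
eef_pos: [554.2, -311.1, -11.2]
tool_rot: [-3.141, -0.001, 1.974]
force: [-0.6, 0.2, 1.0]
width: 85.3
gripper_force: 0.0
```

Request:
step_arm:
  commands: [0,0,0,0,0,0,0,0,0,0,0,0,0,0,0,0,0,0,0,0,0,0,0,0,0,0,0,0,0,0,0,0,0,0,0,0,0,0,0,0,0,0]

```text
clock: 16.15
eef_pos: [555.0, -312.7, -9.3]
tool_rot: [3.14, 0.002, 1.973]
force: [-1.2, -0.4, 6.8]
width: 43.5
gripper_force: 61.8
```

```bash
python3 go.py 553.4 -309.5 90 113 653 -17.5 90 94
```

```text
t 16.15 pos [ 555.  -312.7   -9.3] yaw 113.0 F [-1.2 -0.4  6.8] w 43.5 q [ 0.41  0.88  0.1   1.7  -0.14  0.57  1.  ]
[553.4, -309.5, 90.0, 113.0] cm [ 0.34 -0.01 -9.93] rv [0.001 0.002 0.   ]
[653.0, -17.5, 90.0, 94.0] cm [23.31 20.58 -9.94] rv [0.002 0.002 0.332]
```

Request:
step_arm:
  commands: [0,0,-2,0,0,0,0,0,0,-5,0,0,0,0,0,0,-8,0,0,0,0,1.2,1.1,-10,0,0,0.05,0,4,3.6,-10,0,0,0.11,0,7,6.2,-10,0,0,0.17,0,10.2,9.1,-10,0,0,0.23,0,13.5,12,-10,0,0,0.29,0,16.8,14.9,-10,0,0,0.33,0,20,17.8,-10,0,0,0.33,0]

```text
clock: 17.15
eef_pos: [639.7, -56.2, 89.2]
tool_rot: [-3.141, -0.0, 1.642]
force: [0.7, -0.8, -1.5]
width: 43.4
gripper_force: 61.2
```

```bash
python3 go.py 653 -21 90 94
```

```text
t 17.15 pos [639.7 -56.2  89.2] yaw 94.1 F [ 0.7 -0.8 -1.5] w 43.4 q [-0.11  0.76  0.26  1.64 -0.26  0.78  0.34]
[653.0, -21.0, 90.0, 94.0] cm [ 3.42  1.58 -0.08] rv [-0.001 -0.     0.001]
```

Request:
step_arm:
  commands: [2,0.8,0,0,0,0,0,3.3,1.4,0,0,0,0,0,3.6,1.5,0,0,0,0,0,3.6,1.5,0,0,0,0,0,3.6,1.5,0,0,0,0,0]

```text
clock: 17.65
eef_pos: [651.4, -24.1, 89.4]
tool_rot: [-3.141, 0.002, 1.64]
force: [-0.4, -0.8, -1.5]
width: 43.3
gripper_force: 61.2
```

```bash
python3 go.py 653 -21 -1.5 94; python3 snap.py p6 top 160 110 340 240
```

```text
t 17.65 pos [651.4 -24.1  89.4] yaw 94.0 F [-0.4 -0.8 -1.5] w 43.3 q [-0.16  0.77  0.27  1.61 -0.26  0.79  0.29]
[653.0, -21.0, -1.5, 94.0] cm [0.31 0.19 9.09] rv [-0.001  0.002 -0.001]
```

View pics/p6.png

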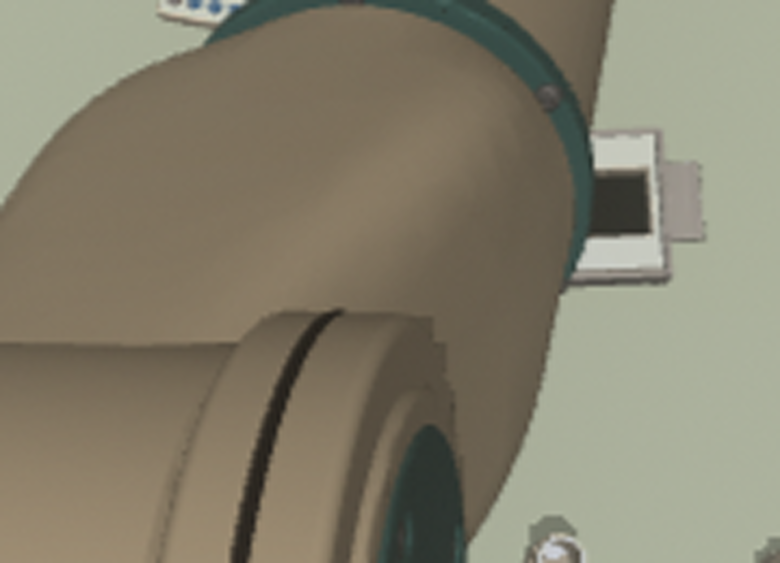

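The arm blocks the top camera, so I'll use the scene camera's depth for this check.

Request:
step_arm:
  commands: [0.2,0.1,2,0,0,0,0,0.2,0.1,4,0,0,0,0,0.2,0.1,5,0,0,0,0,0.2,0.1,5,0,0,0,0,0.2,0.1,5,0,0,0,0]

```text
clock: 18.25
eef_pos: [653.1, -20.0, 39.7]
tool_rot: [3.141, 0.0, 1.642]
force: [-0.2, -0.0, -1.2]
width: 43.1
gripper_force: 61.2
```

```bash
python3 go.py 653 -21 -1 94; python3 snap.py p7 scene 150 130 350 280; python3 - <<'E'
from h import *
import pickle
d=pickle.load(open("scene.pkl","rb")); P=cloud(d)
m=(abs(P[...,0]-650)<38)&(abs(P[...,1]+17)<38)&(P[...,2]>40)&(P[...,2]<125)&(d["image"].max(2)>55)
q=P[m]
for z in range(45,125,10):
  k=q[(q[:,2]>z)&(q[:,2]<z+10)]
  if len(k)>5: print(z,len(k),np.round(np.percentile(k,[3,50,97],axis=0)[:,:2],1).tolist())
E
```

```text
t 18.25 pos [653.1 -20.   39.7] yaw 94.1 F [-0.2 -0.  -1.2] w 43.1 q [-0.15  0.84  0.25  1.63 -0.28  0.7   0.3 ]
[653.0, -21.0, -1.0, 94.0] cm [-0.09 -0.02  4.07] rv [0.    0.    0.001]
45 19 [[663.3, -36.8], [674.1, -17.1], [675.6, 2.1]]
55 101 [[646.9, -40.0], [674.4, -23.5], [677.3, 2.8]]
65 76 [[641.4, -40.1], [674.1, -29.2], [676.4, 3.7]]
75 72 [[641.5, -40.2], [673.4, -31.5], [682.7, 3.7]]
85 62 [[640.9, -40.2], [674.9, -33.6], [682.8, -0.3]]
95 98 [[631.8, -40.2], [666.0, -35.9], [682.7, -26.1]]
105 42 [[626.9, -36.7], [659.9, -33.1], [682.4, -29.4]]
115 35 [[619.6, -36.2], [656.3, -33.0], [682.7, -29.4]]
```

View pics/p7.png

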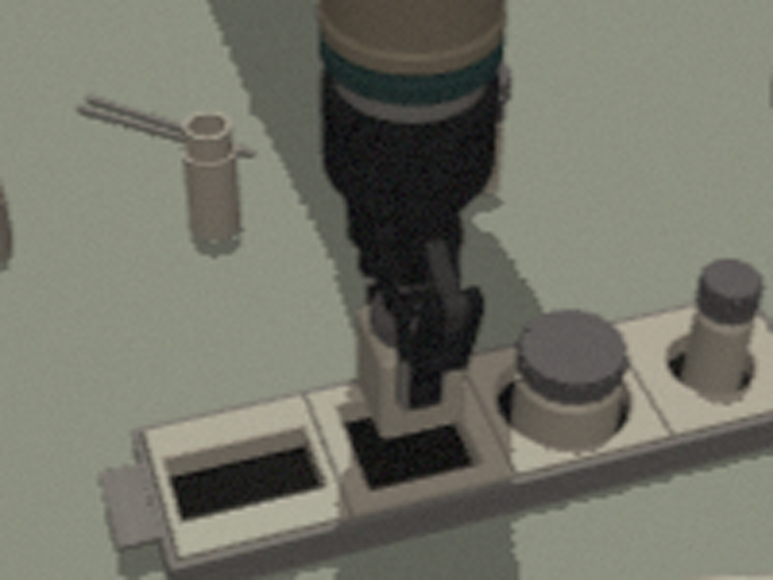

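The jar (570,380) and slim bottle (725,330) are both seated upright. The square bottle is upright over its pocket, measured at about (652.5,-18). I'll lower it and release.

Request:
step_arm:
  commands: [0,0,1.5,0,0,0,0,0,0,3,0,0,0,0,0,0,3.8,0,0,0,0,0,0,4.1,0,0,0,0,0,0,4.1,0,0,0,0,0,0,4.1,0,0,0,0]

```text
clock: 18.95
eef_pos: [651.5, -19.0, -1.4]
tool_rot: [-3.139, -0.001, 1.643]
force: [-5.3, 2.0, 9.5]
width: 43.5
gripper_force: 62.2
```

```bash
python3 go.py
```

```text
t 18.95 pos [651.5 -19.   -1.4] yaw 94.1 F [-5.3  2.   9.5] w 43.5 q [-0.14  0.89  0.22  1.65 -0.3   0.64  0.31]
```

Request:
step_arm:
  commands: [0,0,0,0,0,0,1,0,0,0,0,0,0,1,0,0,0,0,0,0,1,0,0,0,0,0,0,1,0,0,-2,0,0,0,1,0,0,-6,0,0,0,1,0,0,-10,0,0,0,1,0,0,-11,0,0,0,1,0,0,-11,0,0,0,1]

```text
clock: 19.85
eef_pos: [654.5, -19.4, 110.4]
tool_rot: [3.137, 0.0, 1.643]
force: [0.5, 0.5, -0.7]
width: 85.4
gripper_force: 0.0
```

```bash
python3 go.py 437.5 65.6 110 94.5;  python3 - <<'E'
from h import *
from cell import ctrl
d=ctrl.get_image("scene"); P=cloud(d)
m=(abs(P[...,0]-653)<38)&(abs(P[...,1]+17)<38)&(P[...,2]>30)&(P[...,2]<100)
for c,q,r in rect(P,m): print(len(q),np.round(np.percentile(q,[3,50,97],axis=0)).tolist())
E
```

```text
t 19.85 pos [654.5 -19.4 110.4] yaw 94.1 F [ 0.5  0.5 -0.7] w 85.4 q [-0.17  0.75  0.28  1.6  -0.26  0.83  0.28]
[437.5, 65.6, 110.0, 94.5] cm [ 10.04 -21.03  -0.06] rv [ 0.004  0.    -0.006]
720 [[637.0, -39.0, 33.0], [667.0, -20.0, 63.0], [675.0, 3.0, 76.0]]
```

Request:
step_arm:
  commands: [1,-2,0,0,0,0,1,2.8,-5.8,0,0,0,0,1,4.6,-9.6,0,0,0,0,1,6.5,-13.5,0,0,0,0,1,8.3,-17.4,0,0,0,0,1,9.6,-20,0,0,0,0,1,10,-21,0,0,0,0,1,10,-21,0,0,0,0,1,10,-21,0,0,0,0,1]

```text
clock: 20.8
eef_pos: [437.8, 64.9, 108.0]
tool_rot: [3.14, 0.001, 1.642]
force: [-0.0, 0.8, -0.4]
width: 85.6
gripper_force: 0.0
```

```bash
python3 go.py 437.5 65.6 -10 94.5;python3 tips.py
```

```text
t 20.80 pos [437.8  64.9 108. ] yaw 94.1 F [-0.   0.8 -0.4] w 85.6 q [-0.41  0.51  0.28  2.17 -0.28  0.49  0.16]
[437.5, 65.6, -10.0, 94.5] cm [ 0.08 -0.04 11.8 ] rv [ 0.001  0.001 -0.007]
tcp [438.1  64.8 108.1]
tip 81 zmin [46.8 47.9 49.3] dx [-45.4 -44.  -43.1 -42.3 -40.4] dy [-15.4  -4.8   4.9]
tip 77 zmin [48.  48.7 50. ] dx [44.5 49.  51.7 55.4 57. ] dy [-8.9 -1.8 10. ]
```

Request:
step_arm:
  commands: [0.1,0,3,0,0,0,1,0.1,0,6,0,0,0,1,0.1,0,8.5,0,0,0,1,0.1,0,9.7,0,0,0,1,0.1,0,9.7,0,0,0,1,0.1,0,9.7,0,0,0,1]

```text
clock: 21.45
eef_pos: [437.4, 65.7, 11.1]
tool_rot: [3.141, 0.001, 1.641]
force: [-0.2, 0.2, 0.5]
width: 85.7
gripper_force: 0.0
```

```bash
python3 go.py 437.5 65.6 -8 94.5
```

```text
t 21.45 pos [437.4  65.7  11.1] yaw 94.0 F [-0.2  0.2  0.5] w 85.7 q [-0.31  0.7   0.14  2.23 -0.41  0.24  0.27]
[437.5, 65.6, -8.0, 94.5] cm [-0.01  0.01  1.91] rv [ 0.001  0.001 -0.008]
```

Joint 6 is at 0.24, right by its 0.23 limit. I'll back up 2 mm and grip the box from there; about 22 mm of its height will be between the pads.

Request:
step_arm:
  commands: [0,0,-0.2,0,0,0,1,0,0,-0.2,0,0,0,0,0,0,-0.2,0,0,0,0,0,0,-0.2,0,0,0,0,0,0,-0.2,0,0,0,0,0,0,-0.2,0,0,0,0,0,0,-0.2,0,0,0,0,0,0,-0.2,0,0,0,0]

```text
clock: 22.25
eef_pos: [436.3, 66.5, 13.7]
tool_rot: [3.141, -0.0, 1.643]
force: [-0.5, -0.2, 5.7]
width: 25.0
gripper_force: 59.2
```

```bash
python3 go.py 437.5 65.6 110 94 659 -103.5 110 94
```

```text
t 22.25 pos [436.3  66.5  13.7] yaw 94.1 F [-0.5 -0.2  5.7] w 25.0 q [-0.32  0.69  0.15  2.23 -0.41  0.24  0.27]
[437.5, 65.6, 110.0, 94.0] cm [-0.1   0.12 -9.63] rv [ 0.    -0.     0.002]
[659.0, -103.5, 110.0, 94.0] cm [-18.56  20.99  -9.63] rv [ 0.    -0.     0.002]
```

Request:
step_arm:
  commands: [0,0,-1,0,0,0,0,0,0,-3,0,0,0,0,0,0,-5.5,0,0,0,0,0,0,-8,0,0,0,0,-0.8,0.9,-9.6,0,0,0,0,-2.8,3.2,-9.6,0,0,0,0,-5,5.7,-9.6,0,0,0,0,-7.4,8.4,-9.6,0,0,0,0,-9.8,11.1,-9.6,0,0,0,0,-12.2,13.8,-9.6,0,0,0,0]

```text
clock: 23.25
eef_pos: [583.2, -46.3, 109.9]
tool_rot: [-3.141, -0.0, 1.643]
force: [0.0, 1.0, -0.9]
width: 25.2
gripper_force: 59.0
```

Request:
step_arm:
  commands: [-2.4,2.7,0,0,0,0,0,-4.6,5.2,0,0,0,0,0,-6,6.8,0,0,0,0,0,-6.3,7.2,0,0,0,0,0,-6.3,7.2,0,0,0,0,0,-6.3,7.2,0,0,0,0,0,-6.3,7.2,0,0,0,0,0]

```text
clock: 23.95
eef_pos: [657.9, -101.6, 109.4]
tool_rot: [-3.14, -0.001, 1.644]
force: [-0.5, 0.3, -0.1]
width: 24.8
gripper_force: 59.0
```

```bash
python3 go.py 659 -103.5 22 94; python3 snap.py p8 scene 150 90 350 280; python3 - <<'E'
from h import *
import pickle
d=pickle.load(open("scene.pkl","rb")); P=cloud(d)
m=(abs(P[...,0]-655)<45)&(abs(P[...,1]+103)<45)&(P[...,2]>80)&(P[...,2]<180)&(d["image"].max(2)>52)
q=P[m]
print("low",np.percentile(q[:,2],[1,4]))
for z in range(90,175,10):
  k=q[(q[:,2]>z)&(q[:,2]<z+10)]
  if len(k)>5: print(z,len(k),np.round(np.percentile(k,[3,50,97],axis=0)[:,:2],1).tolist())
E
```

```text
t 23.95 pos [ 657.9 -101.6  109.4] yaw 94.2 F [-0.5  0.3 -0.1] w 24.8 q [-0.06  0.77  0.3   1.56 -0.28  0.86  0.42]
[659.0, -103.5, 22.0, 94.0] cm [-0.2   0.11  8.74] rv [-0.001 -0.001  0.003]
low [ 98.36878139 100.97655615]
90 28 [[664.7, -130.6], [670.1, -105.5], [672.6, -75.8]]
100 136 [[663.0, -131.1], [670.6, -103.7], [673.5, -75.8]]
110 131 [[666.9, -130.6], [670.7, -102.8], [673.3, -74.1]]
120 146 [[664.5, -130.7], [670.6, -104.0], [673.6, -75.1]]
130 138 [[658.9, -131.4], [670.8, -105.6], [673.6, -74.9]]
140 117 [[661.9, -131.1], [671.3, -111.9], [678.2, -73.7]]
150 108 [[662.4, -131.2], [671.4, -110.4], [681.8, -74.7]]
160 207 [[649.1, -130.8], [667.0, -118.8], [677.5, -74.7]]
170 9 [[645.3, -122.3], [664.9, -114.4], [678.0, -111.5]]
```

View pics/p8.png

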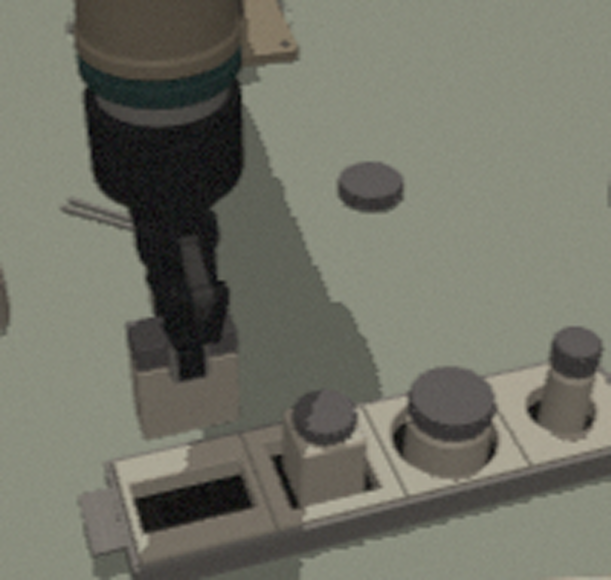

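The box is held upright over the oblong pocket, measured at (658,-103), and the other three are seated. I'll lower it.

Request:
step_arm:
  commands: [-0.1,0.1,2.5,0,0,0,0,-0.1,0.1,5,0,0,0,0,-0.1,0.1,6.7,0,0,0,0,-0.1,0.1,7.8,0,0,0,0,-0.1,0.1,8.4,0,0,0,0,-0.1,0.1,8.7,0,0,0,0,-0.1,0.1,8.7,0,0,0,0,-0.1,0.1,8.7,0,0,0,0]

```text
clock: 24.85
eef_pos: [660.6, -104.1, 23.1]
tool_rot: [3.14, 0.0, 1.643]
force: [0.3, -0.6, -0.5]
width: 24.9
gripper_force: 59.0
```

```bash
python3 go.py;  python3 - <<'E'
from h import *
from cell import ctrl
d=ctrl.get_image("scene"); P=cloud(d)
m=(abs(P[...,0]-655)<45)&(abs(P[...,1]+103)<40)&(P[...,2]>28)&(P[...,2]<88)&(d["image"].max(2)>52)
q=P[m];print(np.round(np.percentile(q,[3,50,97],axis=0)).tolist())
E
```

```text
t 24.85 pos [ 660.6 -104.1   23.1] yaw 94.1 F [ 0.3 -0.6 -0.5] w 24.9 q [-0.03  0.88  0.26  1.59 -0.31  0.71  0.45]
[[653.0, -134.0, 29.0], [673.0, -116.0, 58.0], [680.0, -77.0, 83.0]]
```

Down inside the pocket with about 1 mm left. I'll lower that last bit, release and retreat.

Request:
step_arm:
  commands: [0,-0.1,0.15,0,0,0,0,0,-0.1,0.15,0,0,0,1,0,-0.1,0.15,0,0,0,1,0,-0.1,0.15,0,0,0,1,0,-0.1,0.15,0,0,0,1,0,-0.1,0.15,0,0,0,1,0,-0.1,-2,0,0,0,1,0,-0.1,-6,0,0,0,1,0,-0.1,-10,0,0,0,1,0,-0.1,-12,0,0,0,1]

```text
clock: 25.9
eef_pos: [660.9, -104.7, 146.1]
tool_rot: [3.137, 0.001, 1.643]
force: [-0.1, 0.1, -0.5]
width: 85.2
gripper_force: 0.0
```

Request:
step_arm:
  commands: [0,-3,-3,0,0,0,1,0,-8,-3,0,0,0,1,0,-13,-3,0,0,0,1,0,-16,-3,0,0,0,1,0,-16,-3,0,0,0,1,0,-16,-3,0,0,0,1]

```text
clock: 26.5
eef_pos: [500.0, -115.6, 172.9]
tool_rot: [3.14, 0.0, 1.642]
force: [0.6, 0.5, 0.3]
width: 85.4
gripper_force: 0.0
```

```bash
python3 go.py; python3 snap.py p9 scene 100 110 430 290; python3 - <<'E'
from h import *
import pickle
d=pickle.load(open("scene.pkl","rb")); P=cloud(d)
for n,x,y,h in(("slim",640.5,154.5,88),("wide",647,68.5,66),("sq",653,-17.5,74),("box",659,-103.5,80),("jar_open",426,-230,54),("bot_open",438.5,-82,76)):
  q=P[(abs(P[...,0]-x)<38)&(abs(P[...,1]-y)<38)&(P[...,2]>h-8)&(P[...,2]<h+12)]
  if len(q): print(n,h,len(q),"z50/95",np.round(np.percentile(q[:,2],[50,95]),1),np.round(np.percentile(q[:,:2],[3,97],axis=0).mean(0),1))
E
```

```text
t 26.50 pos [ 500.  -115.6  172.9] yaw 94.1 F [0.6 0.5 0.3] w 85.4 q [-0.06  0.49  0.34  1.93 -0.23  0.76  0.48]
slim 88 177 z50/95 [88.4 90.1] [643.3 153.5]
wide 66 511 z50/95 [66.7 68.5] [651.   67.5]
sq 74 301 z50/95 [74.4 76.2] [653.6 -17.5]
box 80 420 z50/95 [80.3 82.3] [ 661.6 -105.6]
jar_open 54 189 z50/95 [52.  55.7] [ 426.1 -230.8]
bot_open 76 92 z50/95 [74.4 77.5] [439.1 -83.7]
```

View pics/p9.png

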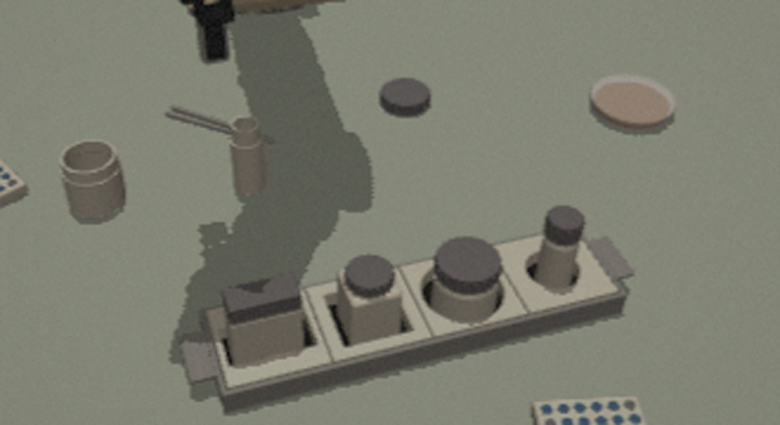

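All four samples are upright and fully down: box (262,325), square (368,300), jar (466,280) and slim bottle (560,250), with tops at the expected heights. The open jar (93,180) and open bottle (246,155) are where they started.

```bash
python3 -c "
from cell import ctrl
print(ctrl.finish_job())"
```

```text
the job is handed in; nothing more can be done
None
```

I packed all four closed samples upright and fully down in their own pockets, left the open jar and bottle untouched, and handed the job in at about 27 s; on the first try at the jar the gripper shut on top of its cap at about 43 N wrist force (limit 120 N) because the tool height read about 35 mm low, and I corrected for that from then on.

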